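Find the glazed paper weight and weigh down a watercolour card

ROBOT

A 6-joint arm with a two-finger parallel gripper is mounted at the origin on the work surface. World frame = base frame: x ahead of the robot, y to its left, z up, the work surface at z = 0. Lengths are in mm, angles in degrees, forces in N, time in s.
With the tool pointing down it reaches from about 300 to 850 mm from the base axis. Payload 4.2 kg.
Tool frame: the origin (TCP) lies at the very end of the fingers, on their centre line; the grasp point (between the pads) lies 19 mm behind it; z points along the fingers, y is the line along which they close (so a half turn about z gives the same grasp; the last joint's range is limited). The gripper opens to 91 mm and grips with 3 to 60 N. Pads are 32 mm wide; open, the fingers measure 118 mm over their backs; the gripper's body (76 mm by 178 mm) begins 60 mm behind the grasp point.
Start: joints at [-67.208, 18.312, 89.639, -0, 72.044, -1.146], TCP at [233.312, -525.556, 213.976] pointing down, gripper open.
Joint ranges: [-177.97, 177.97], [-48.28, 115.42], [12.27, 149.76], [-77.06, 257.06], [2.81, 150.46], [-146.56, 146.56]. Speed limits (degrees/s): [147.25, 147.25, 180, 180, 180, 180].

INTERFACE

Orientations are given as [roll, pitch, yaw] about the fixed x, y, z axes, in that order (R = Rz(yaw) Ry(pitch) Rx(roll)).
In Python, from workcell import * gives the robot as it stands.
- The arm moves only by the tool move_arm, never from a script. Its argument "motion" is a list of rows, each a list of 3 entries, a list of its own where there are three numbers: the finger opening in mm, from 0 to 91.2, then the shift along the world's x, y, z in units of 25 mm (1.0 is 25 mm), then the turn, a rotation vector about the world's x, y, z in units of 4 degrees (1.0 is 4 degrees). In form: [[grip, [x, y, z], [ax, ay, az]], ...]. A call has 1 to 20 rows; each row shifts and turns the commanded pose from where the row before left it; what a row does not reach is not made up. A row lasts 1/12 s, in which the tool goes at most 41.7 mm and 7.16 degrees, less where a joint would pass 70% of its speed; a pose out of reach is approached as far as the arm can. A call with a number of a shift or a turn outside -1 to 1 is refused whole. A call with a gripper value outside its range is refused whole. The fingers move at their own pace and stop on an object; "grip_force" is the grip in N (left out, the last holds). Time passes only in rows, so rows that do not move let the fingers close. It gives the time, the measured TCP pose, the force, the opening and the grip force at its end, in the units of the state.
- state(): the state, without advancing time (a new reading comes with each control period).
- grab_frame(name): name is "scene" or "top"; returns the picture (384x512x3 uint8, blue, green, red); there is no depth.
- camera_info(name): a dict with "fx", "fy", "cx", "cy" (pixels), "rvec" (rotation vector, rad) and "tvec" (3), from world to camera coordinates, as OpenCV has them. Camera axes: x right, y down, z forward; pixel columns grow to the right and rows downward; lengths in mm; the calibration is good to about 2 mm. A picture is of the moment at which its call begins. camera_info takes no time and is no camera call.
- job_done(): hands the job in; it is judged then, once.
The state is a dict: "time_s": time; "qpos": joint angles; "qvel": joint speeds; "effort": joint torques, N m; "ee_pos": TCP position; "ee_rot": TCP orientation; "force": force on the tool from outside, world axes, zero at the start; "torque": the same for the moment, N m; "gripper_width": finger opening in mm; "gripper_force": force on a finger pad.
Only numpy, scipy, OpenCV 4.12 (cv2) and the standard library are available. Lean on these libraries where they do the work, as an engineer would, in place of code of your own. Each camera call takes 0.05 s, during which the arm holds its last target. There are 200 camera calls.

TASK

Two of the three iron paper weights still have a good rubber sole; the third has glazed and would slide down the tilted drawing board through the wet painting, and as they look alike and differ in weight you must try each by drawing it at least 5 cm along the table and feeling the drag. Set the two that grip on the bare upper corners of the card, one on each, standing flat, and put the glazed one in the wooden tray. Set them down gently, keep every weight off the wet painting, and do not disturb the bottle, brush jar or paint tube.

Things in the scene. Friction and masses are not known exactly. Their poses are not given: they have to be found in the camera images.
- weight_a: one of three look-alike round paper weights: dark iron disc 90 mm across, a beech grip bar across its top. Origin: centre of the underside (z = 0 when it stands on the table), z up. Iron up to 27 mm; the bar is 60 mm long (along the weight's x), 16 mm thick (y), from 27 to 62 mm high. Mass 0.68 to 0.92 kg, each different; a rubber sole 85 mm across is under it, unseen
- weight_b: second weight, same shape, size and axes as weight_a. Soles: on every surface here a good one drags with 0.65 to 0.85 of the weight's own weight, a glazed one with 0.11 to 0.15 of it. Which of the three has the glazed sole changes every time and cannot be seen
- weight_c: third weight, same shape, size and axes as weight_a. Under all three the sole has 1 mm of play up and down and sideways
- card (a point): centre of the face of a cream card, 300 mm (along y) by 230 mm (x), fixed on a fixed plywood drawing board 330 by 260 mm that leans at 18 degrees. z: normal of the face; x: up the slope; y: to the left seen from the low side. The wet painting covers x = -102 to -6 mm, above it the card is bare. A ledge 10 mm high runs along the low edge; the top edge is 110 mm above the table
- corner_left (a point): on the face of the card, middle of its bare upper left corner, where a weight should stand; 62 mm up the slope from the card's centre and 100 mm to the left; axes as those of the card
- corner_right (a point): on the face of the card, middle of its bare upper right corner, where a weight should stand; 62 mm up the slope from the card's centre and 100 mm to the right; axes as those of the card
- tray: open wooden tray fixed on the table, 144 by 144 mm outside, 128 by 128 mm inside, rim 45 mm high, floor 8 mm thick; origin at the centre of its underside, z up, sides along x and y
- bottle: bystander: capped water bottle, 64 mm across, 185 mm tall; origin at the centre of its base
- jar: bystander: white ceramic jar with brushes standing in it, jar 76 mm across and 95 mm tall, brushes up to 215 mm and leaning up to 10 mm outside the jar's width; origin at the centre of its base
- tube: bystander: white paint tube with an ochre band, lying on the table, 142 mm long (along its x, from -73 to +69 mm), 44 mm wide, 21 mm high; origin at its middle, on the table
Not all that is in view belongs to the job. Leave any green look-alike of the weight_b alone. What is shaped like the weight_a but red is not meant.

How it is judged (in metres and radians):
On the way, in this order (a step that is already met when the one before it is completed fails the run):
1. a first weight has been drawn more than 3 cm along the table (((distance of weight_a from where it was at the start of the episode above 0.03 m and height (world z) of weight_a below 0.006 m and angle between weight_a's own z axis and vertical below 0.15 rad) or (distance of weight_b from where it was at the start of the episode above 0.03 m and height (world z) of weight_b below 0.006 m and angle between weight_b's own z axis and vertical below 0.15 rad) or (distance of weight_c from where it was at the start of the episode above 0.03 m and height (world z) of weight_c below 0.006 m and angle between weight_c's own z axis and vertical below 0.15 rad))), for 0.1 s.
2. a second weight has been drawn more than 3 cm along the table (((distance of weight_a from where it was at the start of the episode above 0.03 m and (distance of weight_b from where it was at the start of the episode above 0.03 m and height (world z) of weight_b below 0.006 m and angle between weight_b's own z axis and vertical below 0.15 rad)) or (distance of weight_a from where it was at the start of the episode above 0.03 m and (distance of weight_c from where it was at the start of the episode above 0.03 m and height (world z) of weight_c below 0.006 m and angle between weight_c's own z axis and vertical below 0.15 rad)) or (distance of weight_b from where it was at the start of the episode above 0.03 m and (distance of weight_a from where it was at the start of the episode above 0.03 m and height (world z) of weight_a below 0.006 m and angle between weight_a's own z axis and vertical below 0.15 rad)) or (distance of weight_b from where it was at the start of the episode above 0.03 m and (distance of weight_c from where it was at the start of the episode above 0.03 m and height (world z) of weight_c below 0.006 m and angle between weight_c's own z axis and vertical below 0.15 rad)) or (distance of weight_c from where it was at the start of the episode above 0.03 m and (distance of weight_a from where it was at the start of the episode above 0.03 m and height (world z) of weight_a below 0.006 m and angle between weight_a's own z axis and vertical below 0.15 rad)) or (distance of weight_c from where it was at the start of the episode above 0.03 m and (distance of weight_b from where it was at the start of the episode above 0.03 m and height (world z) of weight_b below 0.006 m and angle between weight_b's own z axis and vertical below 0.15 rad)))), for 0.1 s.
3. the third weight has been drawn more than 3 cm along the table (distance of each of weight_a, weight_b, weight_c from where it was at the start of the episode above 0.03 m and ((distance of weight_a from where it was at the start of the episode above 0.03 m and height (world z) of weight_a below 0.006 m and angle between weight_a's own z axis and vertical below 0.15 rad) or (distance of weight_b from where it was at the start of the episode above 0.03 m and height (world z) of weight_b below 0.006 m and angle between weight_b's own z axis and vertical below 0.15 rad) or (distance of weight_c from where it was at the start of the episode above 0.03 m and height (world z) of weight_c below 0.006 m and angle between weight_c's own z axis and vertical below 0.15 rad))), for 0.1 s.
At the end, for the whole second after the job is handed in: One weight stands flat on the card at its left upper corner and another at its right upper corner, each within 30 mm of the corner's middle along and across the slope, and the third stands flat on the floor of the tray; all three are at rest (((x of weight_a in the frame of corner_left between -0.03 and 0.03 m and y of weight_a in the frame of corner_left between -0.03 and 0.03 m and z of weight_a in the frame of corner_left between -0.006 and 0.006 m and angle between the z axis of weight_a and the z axis of corner_left, either way round below 0.08 rad and linear speed of weight_a below 0.01 m/s and angular speed of weight_a below 0.1 rad/s) or (x of weight_b in the frame of corner_left between -0.03 and 0.03 m and y of weight_b in the frame of corner_left between -0.03 and 0.03 m and z of weight_b in the frame of corner_left between -0.006 and 0.006 m and angle between the z axis of weight_b and the z axis of corner_left, either way round below 0.08 rad and linear speed of weight_b below 0.01 m/s and angular speed of weight_b below 0.1 rad/s) or (x of weight_c in the frame of corner_left between -0.03 and 0.03 m and y of weight_c in the frame of corner_left between -0.03 and 0.03 m and z of weight_c in the frame of corner_left between -0.006 and 0.006 m and angle between the z axis of weight_c and the z axis of corner_left, either way round below 0.08 rad and linear speed of weight_c below 0.01 m/s and angular speed of weight_c below 0.1 rad/s)) and ((x of weight_a in the frame of corner_right between -0.03 and 0.03 m and y of weight_a in the frame of corner_right between -0.03 and 0.03 m and z of weight_a in the frame of corner_right between -0.006 and 0.006 m and angle between the z axis of weight_a and the z axis of corner_right, either way round below 0.08 rad and linear speed of weight_a below 0.01 m/s and angular speed of weight_a below 0.1 rad/s) or (x of weight_b in the frame of corner_right between -0.03 and 0.03 m and y of weight_b in the frame of corner_right between -0.03 and 0.03 m and z of weight_b in the frame of corner_right between -0.006 and 0.006 m and angle between the z axis of weight_b and the z axis of corner_right, either way round below 0.08 rad and linear speed of weight_b below 0.01 m/s and angular speed of weight_b below 0.1 rad/s) or (x of weight_c in the frame of corner_right between -0.03 and 0.03 m and y of weight_c in the frame of corner_right between -0.03 and 0.03 m and z of weight_c in the frame of corner_right between -0.006 and 0.006 m and angle between the z axis of weight_c and the z axis of corner_right, either way round below 0.08 rad and linear speed of weight_c below 0.01 m/s and angular speed of weight_c below 0.1 rad/s)) and ((x of weight_a in the frame of tray between -0.03 and 0.03 m and y of weight_a in the frame of tray between -0.03 and 0.03 m and z of weight_a in the frame of tray between 0.004 and 0.014 m and angle between weight_a's own z axis and vertical below 0.08 rad and linear speed of weight_a below 0.01 m/s and angular speed of weight_a below 0.1 rad/s) or (x of weight_b in the frame of tray between -0.03 and 0.03 m and y of weight_b in the frame of tray between -0.03 and 0.03 m and z of weight_b in the frame of tray between 0.004 and 0.014 m and angle between weight_b's own z axis and vertical below 0.08 rad and linear speed of weight_b below 0.01 m/s and angular speed of weight_b below 0.1 rad/s) or (x of weight_c in the frame of tray between -0.03 and 0.03 m and y of weight_c in the frame of tray between -0.03 and 0.03 m and z of weight_c in the frame of tray between 0.004 and 0.014 m and angle between weight_c's own z axis and vertical below 0.08 rad and linear speed of weight_c below 0.01 m/s and angular speed of weight_c below 0.1 rad/s))); the robot touches nothing.
It fails at once if a weight stands on or slides over the wet painting or the low part of the board (its centre less than about 34 mm up the slope from the painting's top border) ((x of weight_a in the frame of card between -0.16 and 0.028 m and y of weight_a in the frame of card between -0.17 and 0.17 m and z of weight_a in the frame of card between -0.008 and 0.008 m) or (x of weight_b in the frame of card between -0.16 and 0.028 m and y of weight_b in the frame of card between -0.17 and 0.17 m and z of weight_b in the frame of card between -0.008 and 0.008 m) or (x of weight_c in the frame of card between -0.16 and 0.028 m and y of weight_c in the frame of card between -0.17 and 0.17 m and z of weight_c in the frame of card between -0.008 and 0.008 m)).
It fails at once if a weight is dropped or thrown (it moves faster than 0.6 m/s out of the fingers) ((linear speed of weight_a above 0.6 m/s and contact force between weight_a and the fingers below 0.1 N) or (linear speed of weight_b above 0.6 m/s and contact force between weight_b and the fingers below 0.1 N) or (linear speed of weight_c above 0.6 m/s and contact force between weight_c and the fingers below 0.1 N)).
It fails at once if the bottle, the brush jar or the paint tube is shifted more than 20 mm or tipped (distance of any of bottle, jar, tube from where it was at the start of the episode above 0.02 m or angle between any of bottle, jar's own z axis and vertical above 0.3 rad).
It also fails if it takes over 72 s, if anything falls off the work surface, if the arm or the gripper's body presses on something with over 40 N, if the wrist force passes 120 N, or if a joint passes its speed limit or range.

## Working session

There is one attempt and no reset: what is moved stays moved. The work goes in short steps, Python scripts to look and compute and a tool call to move; the robot and the scene stay as the last step left them, time stands still between calls to the robot, and variables do not carry over. Pictures are saved under pics/ and viewed, at most 10 in all, crops included, and the job is handed in when it is done.

Besides the shell and the picture viewer there is one more tool, called by a JSON object that holds its "name" and its "arguments". move_arm: Moves the arm, as the interface text tells. Shifts and turns lie within -1 to 1; 1 stands for 25 mm of shift or 4 degrees of turn. Its arguments: {"type":"object","properties":{"motion":{"type":"array","items":{"type":"array"}},"grip_force":{"type":"number"}},"required":["motion"]}

```bash
mkdir -p pics; ls; python3 - <<'E'
from workcell import *
import cv2,json
s=state(); print(s)
for n in("scene","top"):
    f=grab_frame(n); cv2.imwrite(f"pics/{n}0.png",f); c=camera_info(n); print(n,c)
E
```

```text
pics
{'time_s': 0.0, 'qpos': array([-6.72080178e+01,  1.83519407e+01,  8.97068064e+01,  5.78390209e-04,
        7.20436685e+01, -1.14535446e+00]), 'qvel': array([-0.01368659, -0.08838199,  0.00778993,  0.01412275, -0.05630232,
       -0.03699056]), 'effort': array([-3.13318553e-03, -4.12461233e+01, -2.31974369e+01,  7.25578750e-02,
        4.59216011e-02, -1.37248207e-04]), 'ee_pos': array([ 233.11075338, -525.07144125,  213.11456777]), 'ee_rot': array([-1.79897616e+02, -2.59695840e-03,  2.39371555e+01]), 'force': array([-0.08229317,  0.28920262,  0.69519592]), 'torque': array([-0.01546349, -0.00727008, -0.00067491]), 'gripper_force': 0.0, 'gripper_width': 91.18459155699445}
scene {'fx': 460.9297493835836, 'fy': 460.9297493835836, 'cx': 249.09924747420172, 'cy': 196.03628785191947, 'rvec': array([ 1.53947212,  1.867791  , -0.89049649]), 'tvec': array([ 108.81602396, -264.10191526, 1687.45375561])}
top {'fx': 359.3800880607376, 'fy': 359.3800880607376, 'cx': 255.31953821983103, 'cy': 187.7881527137619, 'rvec': array([ 2.11165654, -2.13984765,  0.23201879]), 'tvec': array([   4.10346202,  543.45979644, 1041.51075026])}
```

View pics/top0.png

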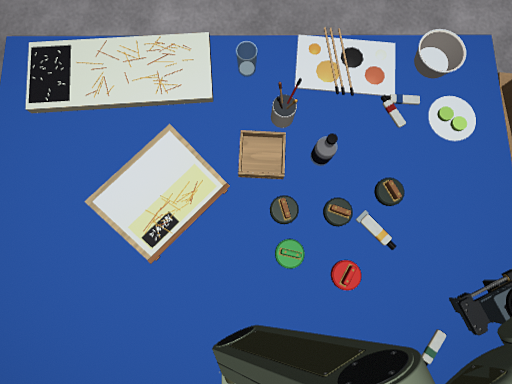

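View pics/scene0.png

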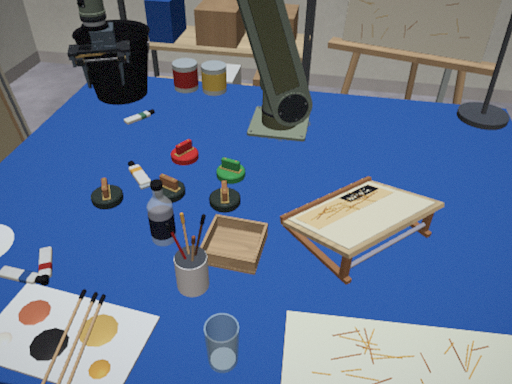

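The top view shows the three dark weights at about (284,209), (339,211) and (390,192). The tray is at (262,154), the bottle at (325,150), the jar at (284,112) and the tube at (377,230). The board's corners are (170,125), (86,202), (152,262) and (228,187), with the low side at lower right. In the scene view the bottle stands in front of the weights.

```bash
cat > h.py <<'E'
import numpy as np, cv2
from workcell import *
def cam(n):
    c=camera_info(n); R=cv2.Rodrigues(np.array(c["rvec"]))[0]; t=np.array(c["tvec"]).reshape(3)
    K=np.array([[c["fx"],0,c["cx"]],[0,c["fy"],c["cy"]],[0,0,1.]]); return K,R,t
def back(n,uv,z):
    K,R,t=cam(n); d=R.T@np.linalg.solve(K,[uv[0],uv[1],1]); o=-R.T@t
    return o+d*(z-o[2])/d[2]
def proj(n,P):
    K,R,t=cam(n); q=(np.atleast_2d(P)@R.T+t)@K.T; return q[:,:2]/q[:,2:]
E
python3 - <<'E'
from h import *
f=cv2.imread("pics/top0.png")
cv2.imwrite("pics/c1.png",cv2.resize(f[95:285,80:410],None,fx=2.4,fy=2.4,interpolation=cv2.INTER_CUBIC))
hsv=cv2.cvtColor(f,cv2.COLOR_BGR2HSV)
for u,v in((284,209),(339,211),(390,192)):
    x0,y0=u-22,v-22; p=f[y0:v+22,x0:u+22].astype(int)
    m=((p[:,:,0]-p[:,:,2])<60).astype(np.uint8)   # not blue table
    n,l,st,ce=cv2.connectedComponentsWithStats(m); k=l[22,22] if l[22,22] else 1+np.argmax(st[1:,4])
    c=max(cv2.findContours((l==k).astype(np.uint8),0,1)[0],key=cv2.contourArea)
    (a,b),r=cv2.minEnclosingCircle(c)
    bar=((p[:,:,2]-p[:,:,0])>25)&(l==k)
    ys,xs=np.nonzero(bar); pts=np.stack([xs,ys],1).astype(np.float32)
    rect=cv2.minAreaRect(pts); bx=cv2.boxPoints(rect)
    ctr=pts.mean(0)+[x0,y0]
    Wb=back("top",ctr,60)
    vv=np.linalg.svd(pts-pts.mean(0))[2][0]
    d=back("top",ctr+vv*10,60)-Wb
    print((u,v),"disc",back("top",(a+x0,b+y0),20).round(1),r,"bar",Wb.round(1),"dir",np.degrees(np.arctan2(d[1],d[0])).round(1),len(pts))
for nm,uv,z in(("tray",(262,152),45),("bottlecap",(333,140),185),("bottlebase",(322,157),20),("jartop",(284,105),95),("tubeA",(364,215),10),("tubeB",(392,246),10),("red",(346,275),27),("green",(290,254),27)): print(nm,back("top",uv,z).round(0))
E
```

```text
(284, 209) disc [480.5 -91.3  20. ] 14.477883338928223 bar [477.4 -88.7  60. ] dir -164.5 172
(339, 211) disc [ 472.  -258.8   20. ] 14.714038848876953 bar [ 469.4 -253.9   60. ] dir -110.5 194
(390, 192) disc [ 533.8 -425.7   20. ] 14.87203311920166 bar [ 531.4 -419.9   60. ] dir -151.0 215
tray [660. -26.  45.]
bottlecap [ 649. -217.  185.]
bottlebase [ 649. -219.   20.]
jartop [794. -94.  95.]
tubeA [ 461. -344.   10.]
tubeB [ 364. -424.   10.]
red [ 280. -271.   27.]
green [ 344. -105.   27.]
```

View pics/c1.png

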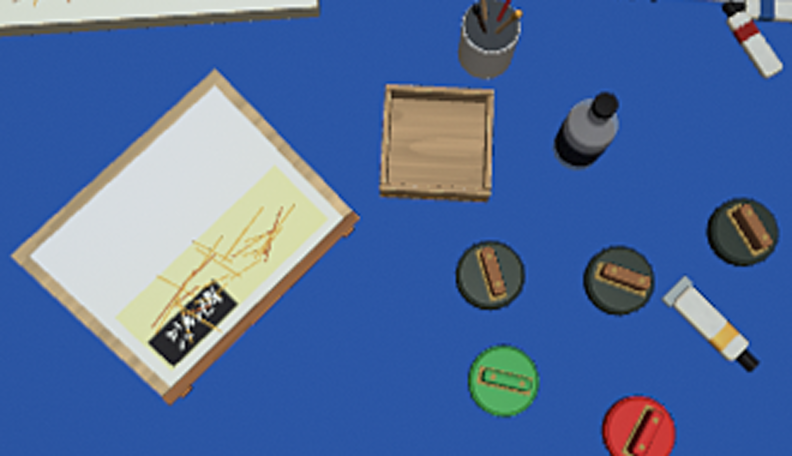

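The enlarged crop gives card corners near (213,85), (32,256), (170,380) and (338,217) in crop pixels. The weights' bars and the tube at (715,325) are also clear. Next I fit the board pose.

```bash
cat >> h.py <<'E'
def Rcard(yaw):
    from scipy.spatial.transform import Rotation as Ro
    return (Ro.from_euler("z",yaw)*Ro.from_euler("y",-np.radians(18))).as_matrix()
E
python3 - <<'E'
from h import *
from scipy.optimize import least_squares
f=cv2.imread("pics/top0.png")
# white/cream card corners by min quad of bright/low-sat mask refined: use manual + border corners
px=lambda a:np.array(a)/2.4+[80-.3,95-.3]
card=[((115,-150),(213,85)),((115,150),(32,256)),((-115,150),(170,380)),((-115,-150),(338,217))]
board=[((130,-165),(215,69)),((130,165),(12,257))]
L=np.array([c[0]+(0,) for c in card+board]);U=np.array([px(c[1]) for c in card+board])
def model(p): 
    return np.array([p[0],p[1],p[3]])+L@Rcard(p[2]).T
for fixed in(1,0):
    fun=lambda p:(proj("top",model(np.r_[p[:3],70] if fixed else p))-U).ravel()
    r=least_squares(fun,[600,300,.75,70]);p=r.x.copy(); 
    if fixed:p[3]=70
    print(fixed,p.round(3),np.degrees(p[2]).round(1),fun(r.x).round(1))
    R=Rcard(p[2]);c=np.r_[p[0],p[1],p[3]]
    for n,y in(("L",100),("R",-100)):print(n,(c+R@[62,y,0]).round(1))
    print("normal",R[:,2].round(3),"yaxis",R[:,1].round(3), "scene",proj("scene",model(p)).round(0).tolist())
# weights: fit by silhouettes in the top view
def bar_pts(x,y,a,z):
    c,s=np.cos(a),np.sin(a);return np.array([[x+c*u-s*v,y+s*u+c*v,z] for u,v in((30,8),(30,-8),(-30,-8),(-30,8))])
t=np.radians(np.arange(0,360,10))
for (u,v),g in(((284,209),(478,-90,15.5)),((339,211),(471,-256,69.5)),((390,192),(532,-422,29))):
    x0,y0=u-22,v-22; p=f[y0:v+22,x0:u+22].astype(int)
    m=((p[:,:,0]-p[:,:,2])<60); bar=(p[:,:,2]-p[:,:,0])>25
    S=4
    def mask(polys):
        im=np.zeros((44*S,44*S),np.uint8)
        for q in polys: cv2.fillConvexPoly(im,np.round((q-[x0,y0]+.5)*S).astype(np.int32),1)
        return cv2.resize(im.astype(np.float32),(44,44),interpolation=cv2.INTER_AREA)
    def cost(q):
        d=np.concatenate([np.c_[q[0]+45*np.cos(t),q[1]+45*np.sin(t),0*t+z] for z in(1,27)])
        b=np.concatenate([bar_pts(q[0],q[1],np.radians(q[2]),z) for z in(27,62)])
        hd=cv2.convexHull(proj("top",d).astype(np.float32))[:,0];hb=cv2.convexHull(proj("top",b).astype(np.float32))[:,0]
        return ((mask([hd,hb])-m)**2).sum()+((mask([hb])-bar)**2).sum()
    from scipy.optimize import minimize
    r=minimize(cost,g,method="Nelder-Mead",options=dict(initial_simplex=[g,(g[0]+6,g[1],g[2]),(g[0],g[1]+6,g[2]),(g[0],g[1],g[2]+8)]))
    print(r.x.round(1),cost(g),r.fun)
E
```

```text
1 [529.182 282.012   0.789  70.   ] 45.2 [ 0.3 -0.3 -1.1 -0.3  0.4  2.4  1.8 -0.5 -0.5 -0.8 -0.8 -0.7]
L [499.8 394.3  89.2]
R [641.7 253.3  89.2]
normal [-0.218 -0.219  0.951] yaxis [-0.709  0.705  0.   ] scene [[349.0, 250.0], [435.0, 203.0], [368.0, 182.0], [287.0, 220.0], [349.0, 255.0], [444.0, 202.0]]
0 [533.119 287.464   0.788  51.31 ] 45.2 [-0.1  0.7 -0.1 -0.6  0.3  1.2  0.5 -0.4 -0.9  0.3  0.3 -1. ]
L [503.8 399.8  70.5]
R [645.6 258.8  70.5]
normal [-0.218 -0.219  0.951] yaxis [-0.709  0.705  0.   ] scene [[350.0, 258.0], [435.0, 210.0], [368.0, 188.0], [289.0, 227.0], [350.0, 263.0], [444.0, 209.0]]
[480.4 -90.3  13.6] 85.20703 56.68359375
[ 471.9 -257.3   69.7] 116.05859 94.7578125
[ 535.  -425.6   28.8] 177.28906 87.671875
```

{"name": "move_arm", "arguments": {"motion": [[91, [0.93, 0.31, -0.3], [0, 0, 0.1]], [91, [0.93, 0.31, -0.3], [0, 0, 0.1]], [91, [0.93, 0.31, -0.3], [0, 0, 0.1]], [91, [0.93, 0.31, -0.3], [0, 0, 0.1]], [91, [0.93, 0.31, -0.3], [0, 0, 0.1]], [91, [0.93, 0.31, -0.3], [0, 0, 0.1]], [91, [0.93, 0.31, -0.3], [0, 0, 0.1]], [91, [0.93, 0.31, -0.3], [0, 0, 0.1]], [91, [0.93, 0.31, -0.3], [0, 0, 0.1]], [91, [0.93, 0.31, -0.3], [0, 0, 0.1]], [91, [0.93, 0.31, -0.3], [0, 0, 0.1]], [91, [0.93, 0.31, -0.3], [0, 0, 0.1]], [91, [0.93, 0.31, -0.3], [0, 0, 0.1]], [91, [0, 0, 0], [0, 0, 0]], [91, [0, 0, 0], [0, 0, 0]]], "grip_force": 15}}

```text
time_s: 1.35
ee_pos: [535.9, -423.8, 115.0]
ee_rot: [-179.9, 0.1, 29.2]
force: [-0.8, -0.6, -0.4]
gripper_width: 91.1
gripper_force: 0.0
```

{"name": "move_arm", "arguments": {"motion": [[91, [0, 0, -0.7], [0, 0, 0]], [91, [0, 0, -0.7], [0, 0, 0]], [91, [0, 0, -0.7], [0, 0, 0]], [91, [0, 0, -0.6], [0, 0, 0]], [91, [0, 0, -0.4], [0, 0, 0]], [91, [0, 0, -0.14], [0, 0, 0]], [91, [0, 0, 0], [0, 0, 0]], [14, [0, 0, 0], [0, 0, 0]], [14, [0, 0, 0], [0, 0, 0]], [14, [0, 0, 0], [0, 0, 0]], [14, [0, 0, 0], [0, 0, 0]], [14, [0, 0, 0], [0, 0, 0]], [14, [0, 0, 0], [0, 0, 0]], [14, [0, 0, 0], [0, 0, 0]], [14, [0, 0, 0], [0, 0, 0]], [14, [0, 0, 0], [0, 0, 0]]], "grip_force": 12}}

```text
time_s: 2.68
ee_pos: [535.6, -424.8, 35.4]
ee_rot: [180.0, 0.0, 29.1]
force: [-0.3, -0.6, 0.1]
gripper_width: 33.9
gripper_force: 0.0
```

{"name": "move_arm", "arguments": {"motion": [[14, [0, 0, 0], [0, 0, 0]], [14, [0, 0, 0], [0, 0, 0]], [14, [0, 0, 0], [0, 0, 0]], [14, [0, 0, 0], [0, 0, 0]], [14, [0, 0, 0], [0, 0, 0]], [14, [0, 0, 0], [0, 0, 0]]]}}

```text
time_s: 3.18
ee_pos: [536.1, -425.3, 35.6]
ee_rot: [179.9, -0.0, 29.1]
force: [1.9, -2.4, -0.9]
gripper_width: 15.7
gripper_force: 12.0
```

{"name": "move_arm", "arguments": {"motion": [[14, [0.25, 0, 0], [0, 0, 0]], [14, [0.25, 0, 0], [0, 0, 0]], [14, [0.25, 0, 0], [0, 0, 0]], [14, [0.25, 0, 0], [0, 0, 0]], [14, [0.25, 0, 0], [0, 0, 0]], [14, [0.25, 0, 0], [0, 0, 0]]]}}

```text
time_s: 3.68
ee_pos: [568.6, -423.9, 35.8]
ee_rot: [-179.6, 0.4, 29.2]
force: [-10.5, -0.5, 8.1]
gripper_width: 16.2
gripper_force: 12.0
```

{"name": "move_arm", "arguments": {"motion": [[14, [0.25, 0, 0], [0, 0, 0]], [14, [0.25, 0, 0], [0, 0, 0]], [14, [0.25, 0, 0], [0, 0, 0]], [14, [0.25, 0, 0], [0, 0, 0]]]}}

```text
time_s: 4.02
ee_pos: [593.6, -424.0, 35.8]
ee_rot: [-179.6, 0.4, 29.2]
force: [-10.3, 0.5, 7.2]
gripper_width: 15.9
gripper_force: 12.0
```

{"name": "move_arm", "arguments": {"motion": [[14, [0, 0, 0], [0, 0, 0]]]}}

```text
time_s: 4.1
ee_pos: [595.6, -424.1, 35.7]
ee_rot: [-179.7, 0.3, 29.2]
force: [-5.1, 0.7, 4.7]
gripper_width: 16.0
gripper_force: 12.0
```

Drag on this weight is 10.3 N against a normal load of about 15 N, so friction is roughly 0.68 and its sole is good. It goes to the right corner.

{"name": "move_arm", "arguments": {"motion": [[14, [0, 0, 0], [0, 0, 0]], [14, [0, 0, 0], [0, 0, 0]], [14, [0, 0, 0.3], [0, 0, 0]], [14, [0, 0, 0.3], [0, 0, 0]], [14, [0, 0, 0.6], [0, 0, 0]], [14, [0, 0, 0.6], [0, 0, 0]], [14, [0, 0, 0.9], [0, 0, 0]], [14, [0, 0, 0.9], [0, 0, 0]], [14, [0, 0, 0.9], [0, 0, 0]], [14, [0, 0, 0.9], [0, 0, 0]], [14, [0, 0, 0.9], [0, 0, 0]], [14, [0, 0, 0.9], [0, 0, 0]], [14, [0, 0, 0.9], [0, 0, 0]], [14, [0, 0, 0.9], [0, 0, 0]], [14, [0, 0.3, 0.6], [0, 0, 0]], [14, [0, 0.6, 0.2], [0, 0, 0]], [14, [0, 0.9, 0], [0, 0, 0]], [14, [0, 0.9, 0], [0, 0, 0]], [14, [0, 0.9, 0], [0, 0, 0]], [14, [0, 0.9, 0], [0, 0, 0]]], "grip_force": 45}}

```text
time_s: 5.77
ee_pos: [597.2, -309.5, 278.6]
ee_rot: [-179.8, 0.1, 29.2]
force: [-0.0, 0.6, -7.5]
gripper_width: 15.9
gripper_force: 45.0
```

{"name": "move_arm", "arguments": {"motion": [[14, [0.05, 0.9, 0], [0, 0, 0.2]], [14, [0.05, 0.9, 0], [0, 0, 0.2]], [14, [0.05, 0.9, 0], [0, 0, 0.2]], [14, [0.05, 0.9, 0], [0, 0, 0.2]], [14, [0.05, 0.9, 0], [0, 0, 0.2]], [14, [0.05, 0.9, 0], [0, 0, 0.2]], [14, [0.05, 0.9, 0], [0, 0, 0.2]], [14, [0.05, 0.9, 0], [0, 0, 0.2]], [14, [0.05, 0.9, 0], [0, 0, 0.2]], [14, [0.05, 0.9, 0], [0, 0, 0.2]], [14, [0.05, 0.9, 0], [0, 0, 0.2]], [14, [0.05, 0.9, 0], [0, 0, 0.2]], [14, [0.05, 0.9, 0], [0, 0, 0.2]], [14, [0.05, 0.9, 0], [0, 0, 0.2]], [14, [0.05, 0.9, 0], [0, 0, 0.2]], [14, [0.05, 0.9, 0], [0, 0, 0.2]], [14, [0.05, 0.9, 0], [0, 0, 0.2]], [14, [0.05, 0.9, 0], [0, 0, 0.2]], [14, [0.05, 0.6, 0], [0, 0, 0.2]], [14, [0.05, 0.6, 0], [0, 0, 0.2]]]}}

```text
time_s: 7.43
ee_pos: [621.8, 124.3, 279.3]
ee_rot: [-179.9, 0.1, 45.3]
force: [-0.3, -0.5, -6.8]
gripper_width: 15.5
gripper_force: 45.0
```

{"name": "move_arm", "arguments": {"motion": [[14, [0.06, 0.61, -0.3], [0, 0, 0]], [14, [0.06, 0.61, -0.3], [0, 0, 0]], [14, [0.06, 0.61, -0.3], [0.64, -0.64, 0]], [14, [0.06, 0.61, -0.3], [0.64, -0.64, 0]], [14, [0.06, 0.61, -0.3], [0.64, -0.64, 0]], [14, [0.06, 0.61, -0.3], [0.64, -0.64, 0]], [14, [0.06, 0.61, -0.3], [0.62, -0.62, 0]], [14, [0.06, 0.61, -0.3], [0, 0, 0]], [14, [0, 0, -0.6], [0, 0, 0]], [14, [0, 0, -0.6], [0, 0, 0]], [14, [0, 0, 0], [0, 0, 0]], [14, [0, 0, 0], [0, 0, 0]]]}}

```text
time_s: 8.43
ee_pos: [634.2, 245.0, 188.5]
ee_rot: [-179.9, -17.7, 45.1]
force: [0.8, -0.1, -7.0]
gripper_width: 15.9
gripper_force: 45.0
```

```bash
python3 - <<'E'
from h import *
from scipy.spatial.transform import Rotation as Ro
s=state();R=Ro.from_euler("xyz",s["ee_rot"],degrees=True).as_matrix();print(s["ee_pos"],R[:,2].round(3),s["force"].round(1))
a=grab_frame("scene")[120:320,230:480];b=grab_frame("top")[90:290,60:310]
cv2.imwrite("pics/p1.png",cv2.resize(np.hstack([a,b]),None,fx=1.6,fy=1.6,interpolation=cv2.INTER_CUBIC))
E
```

```text
[634.2093264  244.98617925 188.46965841] [ 0.214  0.217 -0.953] [ 0.8 -0.1 -7. ]
```

View pics/p1.png

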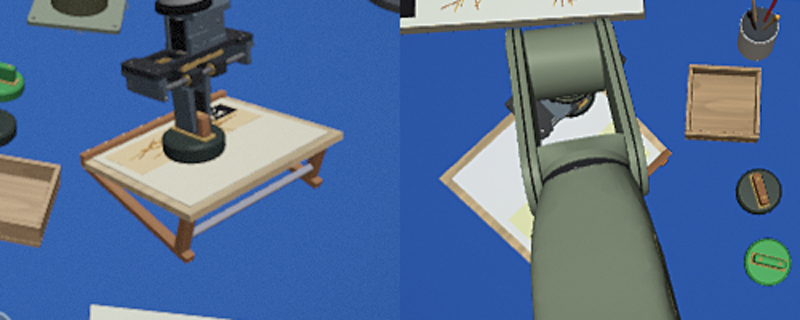

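The scene crop shows the weight held tilted over the card's upper right area, with the sole parallel to the face. I'll lower it gently.

{"name": "move_arm", "arguments": {"motion": [[14, [0, 0, -0.5], [0, 0, 0]], [14, [0, 0, -0.5], [0, 0, 0]], [14, [0, 0, -0.5], [0, 0, 0]], [14, [0, 0, -0.5], [0, 0, 0]], [14, [0, 0, -0.2], [0, 0, 0]], [14, [0, 0, -0.1], [0, 0, 0]], [14, [0, 0, -0.05], [0, 0, 0]], [14, [0, 0, 0], [0, 0, 0]]]}}

```text
time_s: 9.2
ee_pos: [635.8, 244.9, 132.7]
ee_rot: [179.9, -18.1, 45.1]
force: [0.4, -0.1, -7.0]
gripper_width: 15.8
gripper_force: 45.0
```

{"name": "move_arm", "arguments": {"motion": [[14, [0, 0, -0.08], [0, 0, 0]], [14, [0, 0, -0.04], [0, 0, 0]], [14, [0, 0, 0], [0, 0, 0]]]}}

```text
time_s: 9.45
ee_pos: [635.1, 244.7, 128.9]
ee_rot: [179.9, -18.0, 45.2]
force: [-0.4, 0.0, -7.2]
gripper_width: 16.0
gripper_force: 45.0
```

{"name": "move_arm", "arguments": {"motion": [[14, [0, 0, -0.08], [0, 0, 0]], [14, [0, 0, -0.04], [0, 0, 0]], [14, [0, 0, 0], [0, 0, 0]]]}}

```text
time_s: 9.7
ee_pos: [635.2, 244.7, 126.1]
ee_rot: [179.9, -18.0, 45.1]
force: [-0.4, -0.6, -5.4]
gripper_width: 15.4
gripper_force: 45.0
```

{"name": "move_arm", "arguments": {"motion": [[14, [0, 0, -0.06], [0, 0, 0]], [14, [0, 0, -0.04], [0, 0, 0]], [14, [0, 0, 0], [0, 0, 0]]]}}

```text
time_s: 9.95
ee_pos: [635.2, 244.7, 126.0]
ee_rot: [179.9, -18.1, 45.2]
force: [-7.0, -4.3, 6.4]
gripper_width: 16.2
gripper_force: 45.0
```

{"name": "move_arm", "arguments": {"motion": [[14, [0, 0, 0.05], [0, 0, 0]], [14, [0, 0, 0.03], [0, 0, 0]], [91, [0, 0, 0], [0, 0, 0]], [91, [0, 0, 0], [0, 0, 0]], [91, [0, 0, 0], [0, 0, 0]], [91, [0, 0, 0], [0, 0, 0]], [91, [0, 0, 0.2], [0, 0, 0]], [91, [0, 0, 0.5], [0, 0, 0]], [91, [0, 0, 0.8], [-0.64, 0.64, 0]], [91, [0, 0, 0.8], [-0.64, 0.64, 0]], [91, [0, 0, 0.8], [-0.64, 0.64, 0]], [91, [0, 0, 0.8], [-0.64, 0.64, 0]], [91, [0, 0, 0.3], [-0.62, 0.62, 0]]], "grip_force": 12}}

```text
time_s: 11.03
ee_pos: [636.6, 245.3, 235.0]
ee_rot: [179.8, -0.2, 45.1]
force: [0.6, 0.1, 0.5]
gripper_width: 86.6
gripper_force: 0.0
```

{"name": "move_arm", "arguments": {"motion": [[91, [-0.3, -0.92, 0], [0, 0, 0.27]], [91, [-0.3, -0.92, 0], [0, 0, 0.27]], [91, [-0.3, -0.92, 0], [0, 0, 0.27]], [91, [-0.3, -0.92, 0], [0, 0, 0.27]], [91, [-0.3, -0.92, 0], [0, 0, 0.27]], [91, [-0.3, -0.92, 0], [0, 0, 0.27]], [91, [-0.3, -0.92, 0], [0, 0, 0.27]], [91, [-0.3, -0.92, 0], [0, 0, 0.27]], [91, [-0.3, -0.92, 0], [0, 0, 0.27]], [91, [-0.3, -0.92, 0], [0, 0, 0.27]], [91, [-0.3, -0.92, 0], [0, 0, 0.27]], [91, [-0.3, -0.92, 0], [0, 0, 0.27]], [91, [-0.3, -0.92, 0], [0, 0, 0.27]], [91, [-0.3, -0.92, 0], [0, 0, 0.27]], [91, [-0.3, -0.92, 0], [0, 0, 0.27]], [91, [-0.3, -0.92, 0], [0, 0, 0.27]], [91, [-0.3, -0.92, -0.3], [0, 0, 0.27]], [91, [-0.3, -0.92, -0.5], [0, 0, 0.27]], [91, [-0.3, -0.92, -0.5], [0, 0, 0.27]], [91, [-0.3, -0.92, -0.5], [0, 0, 0.27]]]}}

```text
time_s: 12.7
ee_pos: [485.1, -216.5, 185.5]
ee_rot: [179.9, -0.0, 66.8]
force: [0.5, 0.3, 0.2]
gripper_width: 91.1
gripper_force: 0.0
```

```bash
python3 - <<'E'
from h import *
print(state()["ee_pos"],state()["ee_rot"])
a=grab_frame("scene")[120:320,230:480];b=grab_frame("top")[90:290,60:310]
cv2.imwrite("pics/p2.png",cv2.resize(np.hstack([a,b]),None,fx=1.6,fy=1.6,interpolation=cv2.INTER_CUBIC))
E
```

```text
[ 485.09155859 -216.5439118   185.51124462] [ 1.79871525e+02 -4.20895468e-03  6.67831255e+01]
```

View pics/p2.png

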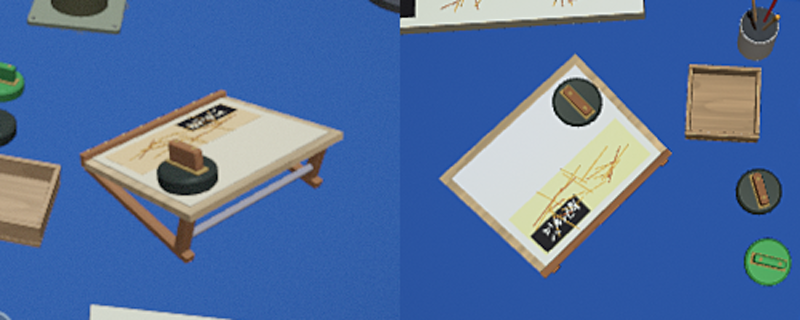

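The scene crop and the top crop show the first weight standing on the bare upper right corner at crop (577,103), clear of the painting. Now the second weight.

{"name": "move_arm", "arguments": {"motion": [[91, [-0.27, -0.81, -0.5], [0, 0, 0.36]], [91, [-0.27, -0.81, -0.5], [0, 0, 0.36]], [91, [0, 0, -0.9], [0, 0, 0]], [91, [0, 0, -0.9], [0, 0, 0]], [91, [0, 0, -0.9], [0, 0, 0]], [91, [0, 0, -0.9], [0, 0, 0]], [91, [0, 0, -0.7], [0, 0, 0]], [91, [0, 0, -0.4], [0, 0, 0]], [91, [0, 0, -0.2], [0, 0, 0]], [91, [0, 0, 0], [0, 0, 0]], [91, [0, 0, 0], [0, 0, 0]]]}}

```text
time_s: 13.72
ee_pos: [472.4, -256.0, 38.6]
ee_rot: [179.9, 0.0, 69.6]
force: [0.5, 0.4, 0.3]
gripper_width: 91.1
gripper_force: 0.0
```

{"name": "move_arm", "arguments": {"motion": [[91, [0, 0, -0.14], [0, 0, 0]], [14, [0, 0, 0], [0, 0, 0]], [14, [0, 0, 0], [0, 0, 0]], [14, [0, 0, 0], [0, 0, 0]], [14, [0, 0, 0], [0, 0, 0]], [14, [0, 0, 0], [0, 0, 0]], [14, [0, 0, 0], [0, 0, 0]], [14, [0, 0, 0], [0, 0, 0]], [14, [0, 0, 0], [0, 0, 0]], [14, [0, 0, 0], [0, 0, 0]], [14, [0, 0, 0], [0, 0, 0]], [14, [0, 0, 0], [0, 0, 0]], [14, [0, 0, 0], [0, 0, 0]], [14, [0, 0, 0], [0, 0, 0]], [14, [0, 0, 0], [0, 0, 0]], [14, [0, 0, 0], [0, 0, 0]]]}}

```text
time_s: 15.05
ee_pos: [471.9, -255.9, 34.3]
ee_rot: [180.0, 0.0, 69.6]
force: [1.4, -0.6, -0.4]
gripper_width: 16.3
gripper_force: 12.0
```

{"name": "move_arm", "arguments": {"motion": [[14, [-0.25, 0, 0], [0, 0, 0]], [14, [-0.25, 0, 0], [0, 0, 0]], [14, [-0.25, 0, 0], [0, 0, 0]], [14, [-0.25, 0, 0], [0, 0, 0]], [14, [-0.25, 0, 0], [0, 0, 0]], [14, [-0.25, 0, 0], [0, 0, 0]]]}}

```text
time_s: 15.55
ee_pos: [433.2, -255.8, 34.3]
ee_rot: [180.0, 0.0, 69.6]
force: [2.4, 0.3, -1.5]
gripper_width: 16.0
gripper_force: 12.0
```

{"name": "move_arm", "arguments": {"motion": [[14, [-0.25, 0, 0], [0, 0, 0]], [14, [-0.25, 0, 0], [0, 0, 0]], [14, [-0.25, 0, 0], [0, 0, 0]], [14, [-0.25, 0, 0], [0, 0, 0]]]}}

```text
time_s: 15.88
ee_pos: [408.4, -255.8, 34.2]
ee_rot: [180.0, -0.0, 69.6]
force: [2.3, -0.5, -0.7]
gripper_width: 15.6
gripper_force: 12.0
```

{"name": "move_arm", "arguments": {"motion": [[14, [0, 0, 0], [0, 0, 0]], [14, [0, 0, 0], [0, 0, 0]]]}}

```text
time_s: 16.05
ee_pos: [407.4, -255.5, 34.2]
ee_rot: [-179.8, 0.0, 69.6]
force: [-3.7, -0.6, 2.6]
gripper_width: 16.0
gripper_force: 12.0
```

Those readings are ambiguous: 2.3 N while drawing, then a reversed force at the stop. I'll draw it again, both ways and with a slight downward press.

{"name": "move_arm", "arguments": {"motion": [[14, [0, 0, -0.06], [0, 0, 0]], [14, [0, 0, -0.06], [0, 0, 0]], [14, [0, 0, 0], [0, 0, 0]]]}}

```text
time_s: 16.3
ee_pos: [407.6, -255.4, 32.3]
ee_rot: [-179.8, 0.0, 69.7]
force: [-6.6, 1.1, 13.5]
gripper_width: 16.1
gripper_force: 12.0
```

{"name": "move_arm", "arguments": {"motion": [[14, [0.1, 0, 0], [0, 0, 0]], [14, [0.1, 0, 0], [0, 0, 0]], [14, [0.1, 0, 0], [0, 0, 0]], [14, [0.1, 0, 0], [0, 0, 0]], [14, [0.1, 0, 0], [0, 0, 0]], [14, [0.1, 0, 0], [0, 0, 0]]]}}

```text
time_s: 16.8
ee_pos: [422.8, -255.6, 32.3]
ee_rot: [-179.8, 0.0, 69.7]
force: [-5.9, -0.4, 12.5]
gripper_width: 15.9
gripper_force: 12.0
```

{"name": "move_arm", "arguments": {"motion": [[14, [0.1, 0, 0], [0, 0, 0]], [14, [0.1, 0, 0], [0, 0, 0]]]}}

```text
time_s: 16.97
ee_pos: [427.8, -255.7, 32.3]
ee_rot: [-179.8, 0.0, 69.7]
force: [-6.5, -0.1, 12.1]
gripper_width: 16.0
gripper_force: 12.0
```

{"name": "move_arm", "arguments": {"motion": [[14, [-0.1, 0, 0], [0, 0, 0]], [14, [-0.1, 0, 0], [0, 0, 0]], [14, [-0.1, 0, 0], [0, 0, 0]], [14, [-0.1, 0, 0], [0, 0, 0]], [14, [-0.1, 0, 0], [0, 0, 0]], [14, [-0.1, 0, 0], [0, 0, 0]]]}}

```text
time_s: 17.47
ee_pos: [416.3, -256.9, 32.3]
ee_rot: [179.7, 0.0, 69.6]
force: [4.3, -0.4, 5.5]
gripper_width: 15.6
gripper_force: 12.0
```

The ratio is about 0.32 in every draw, between the two specified bands. I suspect pressing brings the iron onto the table. I'll open the fingers a little and push with one finger, so the sole carries only the weight's own weight.

{"name": "move_arm", "arguments": {"motion": [[32, [0, 0, 0.1], [0, 0, 0]], [32, [0, 0, 0.02], [0, 0, 0]], [32, [0, 0, 0], [0, 0, 0]], [32, [0, 0, 0], [0, 0, 0]], [32, [0, 0, 0], [0, 0, 0]]]}}

```text
time_s: 17.88
ee_pos: [413.7, -255.6, 33.9]
ee_rot: [-179.9, -0.0, 69.6]
force: [-0.2, 0.1, 0.8]
gripper_width: 31.8
gripper_force: 0.0
```

{"name": "move_arm", "arguments": {"motion": [[32, [0.12, 0, 0], [0, 0, 0]], [32, [0.12, 0, 0], [0, 0, 0]], [32, [0.12, 0, 0], [0, 0, 0]], [32, [0.12, 0, 0], [0, 0, 0]], [32, [0.12, 0, 0], [0, 0, 0]], [32, [0.12, 0, 0], [0, 0, 0]], [32, [0.12, 0, 0], [0, 0, 0]], [32, [0.12, 0, 0], [0, 0, 0]], [32, [0.12, 0, 0], [0, 0, 0]]]}}

```text
time_s: 18.63
ee_pos: [441.1, -255.7, 34.1]
ee_rot: [-180.0, -0.0, 69.6]
force: [-2.6, 0.6, -0.4]
gripper_width: 31.7
gripper_force: 1.2
```

{"name": "move_arm", "arguments": {"motion": [[32, [0.12, 0, 0], [0, 0, 0]]]}}

```text
time_s: 18.72
ee_pos: [444.2, -255.7, 34.1]
ee_rot: [-180.0, -0.0, 69.6]
force: [-2.0, 0.9, -0.4]
gripper_width: 32.2
gripper_force: 1.1
```

{"name": "move_arm", "arguments": {"motion": [[32, [0.12, 0, 0], [0, 0, 0]]]}}

```text
time_s: 18.8
ee_pos: [447.3, -255.7, 34.1]
ee_rot: [-180.0, -0.0, 69.6]
force: [-2.4, -0.1, -0.5]
gripper_width: 32.5
gripper_force: 1.1
```

{"name": "move_arm", "arguments": {"motion": [[32, [0.12, 0, 0], [0, 0, 0]]]}}

```text
time_s: 18.88
ee_pos: [450.3, -255.7, 34.1]
ee_rot: [-180.0, -0.0, 69.6]
force: [-1.7, -0.7, -0.7]
gripper_width: 32.0
gripper_force: 1.0
```

One finger pushing gives about 1.1 N on the pad and about 2.2 N at the wrist. A good sole would need at least 4.3 N, so this is the glazed weight and it goes to the tray.

{"name": "move_arm", "arguments": {"motion": [[14, [0, 0, 0], [0, 0, 0]], [14, [0, 0, 0], [0, 0, 0]], [14, [0, 0, 0], [0, 0, 0]], [14, [0, 0, 0], [0, 0, 0]], [14, [0, 0, 0], [0, 0, 0]], [14, [0, 0, 0.2], [0, 0, 0]], [14, [0, 0, 0.4], [0, 0, 0]], [14, [0, 0, 0.8], [0, 0, 0]], [14, [0, 0, 0.9], [0, 0, 0]], [14, [0, 0, 0.9], [0, 0, 0]], [14, [0, 0, 0.9], [0, 0, 0]], [14, [0, 0, 0.6], [0, 0, 0]], [14, [0.525, 0.575, 0], [0, 0, -0.94]], [14, [0.525, 0.575, 0], [0, 0, -0.94]], [14, [0.525, 0.575, 0], [0, 0, -0.94]], [14, [0.525, 0.575, 0], [0, 0, -0.94]], [14, [0.525, 0.575, 0], [0, 0, -0.94]], [14, [0.525, 0.575, 0], [0, 0, -0.94]], [14, [0.525, 0.575, 0], [0, 0, -0.94]], [14, [0.525, 0.575, 0], [0, 0, -0.94]]], "grip_force": 45}}

```text
time_s: 20.55
ee_pos: [555.4, -140.0, 151.7]
ee_rot: [-180.0, 0.0, 39.4]
force: [-0.1, -0.5, -8.3]
gripper_width: 15.7
gripper_force: 45.0
```

{"name": "move_arm", "arguments": {"motion": [[14, [0.525, 0.575, 0], [0, 0, -0.94]], [14, [0.525, 0.575, 0], [0, 0, -0.94]], [14, [0.525, 0.575, 0], [0, 0, -0.94]], [14, [0.525, 0.575, 0], [0, 0, -0.94]], [14, [0.525, 0.575, 0], [0, 0, -0.94]], [14, [0.525, 0.575, 0], [0, 0, -0.94]], [14, [0.525, 0.575, 0], [0, 0, -0.94]], [14, [0.525, 0.575, 0], [0, 0, -0.94]], [14, [0, 0, 0], [0, 0, 0]], [14, [0, 0, 0], [0, 0, 0]], [14, [0, 0, 0], [0, 0, 0]]]}}

```text
time_s: 21.47
ee_pos: [659.4, -26.0, 151.2]
ee_rot: [180.0, 0.1, 9.5]
force: [-0.1, 0.8, -8.5]
gripper_width: 15.6
gripper_force: 45.0
```

```bash
python3 - <<'E'
from h import *
from scipy.spatial.transform import Rotation as Ro
s=state();print(s["ee_pos"],s["ee_rot"].round(1),s["force"].round(1),s["gripper_width"])
a=grab_frame("scene")[130:330,100:300];b=grab_frame("top")[60:260,220:420]
cv2.imwrite("pics/p3.png",cv2.resize(np.hstack([a,b]),None,fx=2,fy=2,interpolation=cv2.INTER_CUBIC))
# tray corner prediction
c=[[660+i*72,-26+j*72,z] for i,j,z in((-1,-1,45),(-1,1,45),(1,1,45),(1,-1,45),(-1,-1,0),(-1,1,0))]
print("top",proj("top",c).round(0).tolist(),"scene",proj("scene",c).round(0).tolist())
E
```

```text
[659.38110702 -26.03531104 151.20853575] [1.8e+02 1.0e-01 9.5e+00] [-0.1  0.8 -8.5] 15.592137711271278
top [[286.0, 174.0], [239.0, 174.0], [239.0, 130.0], [284.0, 130.0], [284.0, 177.0], [240.0, 178.0]] scene [[212.0, 215.0], [266.0, 222.0], [256.0, 262.0], [197.0, 253.0], [213.0, 227.0], [265.0, 234.0]]
```

View pics/p3.png

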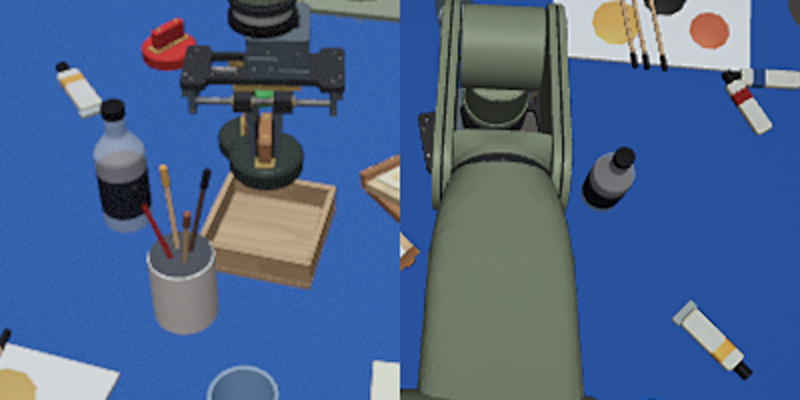

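The weight hangs centred above the tray, and the projected tray corners match those seen (239–286, 130–174). Lower it in.

{"name": "move_arm", "arguments": {"motion": [[14, [0, 0, -0.6], [0, 0, 0]], [14, [0, 0, -0.8], [0, 0, 0]], [14, [0, 0, -0.8], [0, 0, 0]], [14, [0, 0, -0.8], [0, 0, 0]], [14, [0, 0, -0.6], [0, 0, 0]], [14, [0, 0, -0.3], [0, 0, 0]], [14, [0, 0, -0.15], [0, 0, 0]], [14, [0, 0, -0.08], [0, 0, 0]], [14, [0, 0, -0.05], [0, 0, 0]], [14, [0, 0, 0], [0, 0, 0]]]}}

```text
time_s: 22.4
ee_pos: [660.7, -26.0, 48.2]
ee_rot: [180.0, -0.1, 9.5]
force: [-0.9, -0.4, -7.7]
gripper_width: 16.1
gripper_force: 45.0
```

{"name": "move_arm", "arguments": {"motion": [[14, [0, 0, -0.06], [0, 0, 0]], [14, [0, 0, -0.04], [0, 0, 0]], [14, [0, 0, 0], [0, 0, 0]]]}}

```text
time_s: 22.65
ee_pos: [660.1, -25.8, 45.0]
ee_rot: [180.0, -0.0, 9.5]
force: [0.4, 0.6, -8.3]
gripper_width: 15.9
gripper_force: 45.0
```

{"name": "move_arm", "arguments": {"motion": [[14, [0, 0, -0.06], [0, 0, 0]], [14, [0, 0, -0.04], [0, 0, 0]], [14, [0, 0, 0], [0, 0, 0]]]}}

```text
time_s: 22.9
ee_pos: [660.2, -25.8, 42.3]
ee_rot: [180.0, -0.0, 9.5]
force: [0.4, -0.3, -8.0]
gripper_width: 15.8
gripper_force: 45.0
```

{"name": "move_arm", "arguments": {"motion": [[14, [0, 0, -0.03], [0, 0, 0]], [14, [0, 0, 0], [0, 0, 0]]]}}

```text
time_s: 23.07
ee_pos: [660.3, -25.8, 42.2]
ee_rot: [180.0, -0.0, 9.5]
force: [-0.4, 0.4, -3.5]
gripper_width: 15.9
gripper_force: 45.0
```

{"name": "move_arm", "arguments": {"motion": [[45, [0, 0, 0], [0, 0, 0]], [45, [0, 0, 0], [0, 0, 0]], [45, [0, 0, 0], [0, 0, 0]], [45, [0, 0, 0], [0, 0, 0]], [45, [0, 0, 0.3], [0, 0, 0]], [45, [0, 0, 0.6], [0, 0, 0]], [91, [0, 0, 0.9], [0, 0, 0]], [91, [0, 0, 0.9], [0, 0, 0]], [91, [-0.72, -0.26, 0], [0, 0, 0.13]], [91, [-0.72, -0.26, 0], [0, 0, 0.13]], [91, [-0.72, -0.26, 0], [0, 0, 0.13]], [91, [-0.72, -0.26, 0], [0, 0, 0.13]], [91, [-0.72, -0.26, 0], [0, 0, 0.13]], [91, [-0.72, -0.26, 0], [0, 0, 0.13]], [91, [-0.72, -0.26, 0], [0, 0, 0.13]], [91, [-0.72, -0.26, 0], [0, 0, 0.13]], [91, [-0.72, -0.26, 0], [0, 0, 0.13]], [91, [-0.72, -0.26, 0], [0, 0, 0.13]], [91, [0, 0, 0], [0, 0, 0]], [91, [0, 0, 0], [0, 0, 0]]], "grip_force": 12}}

```text
time_s: 24.73
ee_pos: [480.3, -91.1, 109.9]
ee_rot: [180.0, -0.1, 14.6]
force: [0.3, 0.7, 0.3]
gripper_width: 91.3
gripper_force: 0.0
```

{"name": "move_arm", "arguments": {"motion": [[91, [0, 0, -0.8], [0, 0, 0]], [91, [0, 0, -0.9], [0, 0, 0]], [91, [0, 0, -0.8], [0, 0, 0]], [91, [0, 0, -0.4], [0, 0, 0]], [91, [0, 0, -0.12], [0, 0, 0]], [91, [0, 0, 0], [0, 0, 0]], [30, [0, 0, 0], [0, 0, 0]], [30, [0, 0, 0], [0, 0, 0]], [30, [0, 0, 0], [0, 0, 0]], [30, [0, 0, 0], [0, 0, 0]], [30, [0, 0, 0], [0, 0, 0]], [30, [0, 0, 0], [0, 0, 0]], [30, [0, 0, 0], [0, 0, 0]], [30, [0, 0, 0], [0, 0, 0]], [30, [0, 0, 0], [0, 0, 0]], [30, [0, 0, 0], [0, 0, 0]], [30, [0, 0, 0], [0, 0, 0]], [30, [0, 0, 0], [0, 0, 0]]]}}

```text
time_s: 26.23
ee_pos: [480.1, -90.8, 33.5]
ee_rot: [180.0, 0.0, 14.7]
force: [0.3, -0.4, -0.1]
gripper_width: 30.2
gripper_force: 0.0
```

{"name": "move_arm", "arguments": {"motion": [[30, [0, 0.12, 0], [0, 0, 0]], [30, [0, 0.12, 0], [0, 0, 0]], [30, [0, 0.12, 0], [0, 0, 0]], [30, [0, 0.12, 0], [0, 0, 0]], [30, [0, 0.12, 0], [0, 0, 0]], [30, [0, 0.12, 0], [0, 0, 0]], [30, [0, 0.12, 0], [0, 0, 0]], [30, [0, 0.12, 0], [0, 0, 0]]]}}

```text
time_s: 26.9
ee_pos: [480.3, -66.7, 33.5]
ee_rot: [180.0, -0.0, 14.7]
force: [0.6, -5.2, -0.0]
gripper_width: 29.7
gripper_force: 2.5
```

{"name": "move_arm", "arguments": {"motion": [[30, [0, 0.12, 0], [0, 0, 0]]]}}

```text
time_s: 26.98
ee_pos: [480.2, -63.7, 33.5]
ee_rot: [180.0, -0.0, 14.7]
force: [0.4, -6.3, 0.6]
gripper_width: 30.0
gripper_force: 2.5
```

{"name": "move_arm", "arguments": {"motion": [[30, [0, 0.12, 0], [0, 0, 0]]]}}

```text
time_s: 27.07
ee_pos: [480.2, -60.7, 33.5]
ee_rot: [180.0, -0.0, 14.7]
force: [0.2, -5.1, -0.1]
gripper_width: 30.2
gripper_force: 2.5
```

This one drags about 5.5 N under its own weight, so its sole is good. I'll finish drawing it past 5 cm and then grip it.

{"name": "move_arm", "arguments": {"motion": [[30, [0, 0.12, 0], [0, 0, 0]], [30, [0, 0.12, 0], [0, 0, 0]], [30, [0, 0.12, 0], [0, 0, 0]], [30, [0, 0.12, 0], [0, 0, 0]], [30, [0, 0.12, 0], [0, 0, 0]], [30, [0, 0.12, 0], [0, 0, 0]], [30, [0, 0.12, 0], [0, 0, 0]], [30, [0, 0.12, 0], [0, 0, 0]], [30, [0, 0.12, 0], [0, 0, 0]], [30, [0, 0.12, 0], [0, 0, 0]], [30, [0, 0.12, 0], [0, 0, 0]], [30, [0, 0.12, 0], [0, 0, 0]], [30, [0, 0.12, 0], [0, 0, 0]]]}}

```text
time_s: 28.15
ee_pos: [479.9, -21.8, 33.5]
ee_rot: [180.0, 0.0, 14.7]
force: [-1.5, -4.4, 0.7]
gripper_width: 29.9
gripper_force: 2.7
```

{"name": "move_arm", "arguments": {"motion": [[14, [0, 0, 0], [0, 0, 0]], [14, [0, 0, 0], [0, 0, 0]], [14, [0, 0, 0], [0, 0, 0]], [14, [0, 0, 0], [0, 0, 0]], [14, [0, 0, 0], [0, 0, 0]], [14, [0, 0, 0.2], [0, 0, 0]], [14, [0, 0, 0.4], [0, 0, 0]], [14, [0, 0, 0.8], [0, 0, 0]], [14, [0, 0, 0.9], [0, 0, 0]], [14, [0, 0, 0.9], [0, 0, 0]], [14, [0, 0, 0.9], [0, 0, 0]], [14, [0, 0, 0.9], [0, 0, 0]], [14, [0, 0, 0.9], [0, 0, 0]], [14, [0, 0, 0.9], [0, 0, 0]], [14, [0, 0, 0.7], [0, 0, 0]], [14, [0, 0, 0.4], [0, 0, 0]], [14, [0, 0, 0], [0, 0, 0]]], "grip_force": 45}}

```text
time_s: 29.57
ee_pos: [480.1, -21.3, 232.0]
ee_rot: [-180.0, -0.1, 14.7]
force: [0.4, -0.4, -7.7]
gripper_width: 15.7
gripper_force: 45.0
```

{"name": "move_arm", "arguments": {"motion": [[14, [0.025, 0.82, 0], [0, 0, 0.38]], [14, [0.025, 0.82, 0], [0, 0, 0.38]], [14, [0.025, 0.82, 0], [0, 0, 0.38]], [14, [0.025, 0.82, 0], [0, 0, 0.38]], [14, [0.025, 0.82, 0], [0, 0, 0.38]], [14, [0.025, 0.82, 0], [0, 0, 0.38]], [14, [0.025, 0.82, 0], [0, 0, 0.38]], [14, [0.025, 0.82, 0], [0, 0, 0.38]], [14, [0.025, 0.82, 0], [0, 0, 0.38]], [14, [0.025, 0.82, 0], [0, 0, 0.38]], [14, [0.025, 0.82, 0], [0, 0, 0.38]], [14, [0.025, 0.82, 0], [0, 0, 0.38]], [14, [0.025, 0.82, 0], [0, 0, 0.38]], [14, [0.025, 0.82, 0], [0, 0, 0.38]], [14, [0.025, 0.82, 0], [0, 0, 0.38]], [14, [0.025, 0.82, 0], [0, 0, 0.38]], [14, [0.025, 0.82, 0], [0, 0, 0.38]], [14, [0.025, 0.82, 0], [0, 0, 0.38]], [14, [0.025, 0.82, 0], [0, 0, 0.38]], [14, [0.025, 0.82, 0], [0, 0, 0.38]]]}}

```text
time_s: 31.23
ee_pos: [490.9, 388.5, 227.7]
ee_rot: [-179.9, 0.4, 45.1]
force: [0.6, 0.3, -9.0]
gripper_width: 15.8
gripper_force: 45.0
```

{"name": "move_arm", "arguments": {"motion": [[14, [0, 0, 0], [0, 0, 0]], [14, [0, 0, -0.3], [0.64, -0.64, 0]], [14, [0, 0, -0.3], [0.64, -0.64, 0]], [14, [0, 0, -0.3], [0.64, -0.64, 0]], [14, [0, 0, -0.3], [0.64, -0.64, 0]], [14, [0, 0, -0.3], [0.62, -0.62, 0]], [14, [0, 0, -0.3], [0, 0, 0]], [14, [0, 0, 0], [0, 0, 0]], [14, [0, 0, 0], [0, 0, 0]]]}}

```text
time_s: 31.98
ee_pos: [492.0, 387.8, 184.4]
ee_rot: [-180.0, -17.7, 45.0]
force: [0.5, 0.5, -7.3]
gripper_width: 15.7
gripper_force: 45.0
```

```bash
python3 - <<'E'
from h import *
s=state();print(s["ee_pos"],s["ee_rot"].round(1),s["force"].round(1),s["gripper_width"])
a=grab_frame("scene")[120:320,190:480];b=grab_frame("top")[90:290,60:260]
cv2.imwrite("pics/p4.png",cv2.resize(np.hstack([a,b]),None,fx=1.6,fy=1.6,interpolation=cv2.INTER_CUBIC))
E
```

```text
[492.03073809 387.81753027 184.35951767] [-180.   -17.7   45. ] [ 0.5  0.5 -7.3] 15.746092919884342
```

View pics/p4.png

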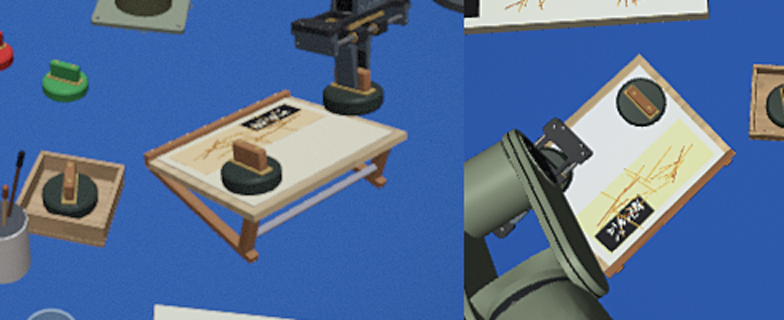

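The glazed weight stands in the tray at crop (70,195). The first weight is steady on the right corner at (251,165), and the third hangs over the left corner at (352,97). Lower it.

{"name": "move_arm", "arguments": {"motion": [[14, [0, 0, -0.5], [0, 0, 0]], [14, [0, 0, -0.5], [0, 0, 0]], [14, [0, 0, -0.5], [0, 0, 0]], [14, [0, 0, -0.3], [0, 0, 0]], [14, [0, 0, -0.2], [0, 0, 0]], [14, [0, 0, -0.1], [0, 0, 0]], [14, [0, 0, -0.05], [0, 0, 0]], [14, [0, 0, 0], [0, 0, 0]]]}}

```text
time_s: 32.75
ee_pos: [493.0, 388.5, 132.6]
ee_rot: [180.0, -18.0, 45.1]
force: [-0.0, 0.3, -7.4]
gripper_width: 15.7
gripper_force: 45.0
```

{"name": "move_arm", "arguments": {"motion": [[14, [0, 0, -0.06], [0, 0, 0]], [14, [0, 0, -0.04], [0, 0, 0]], [14, [0, 0, 0], [0, 0, 0]]]}}

```text
time_s: 33.0
ee_pos: [492.6, 388.2, 129.9]
ee_rot: [180.0, -18.0, 45.1]
force: [0.3, -0.3, -8.0]
gripper_width: 15.8
gripper_force: 45.0
```

{"name": "move_arm", "arguments": {"motion": [[14, [0, 0, -0.04], [0, 0, 0]], [14, [0, 0, -0.04], [0, 0, 0]], [14, [0, 0, 0], [0, 0, 0]]]}}

```text
time_s: 33.25
ee_pos: [492.4, 388.1, 127.5]
ee_rot: [180.0, -18.0, 45.1]
force: [-0.3, 0.1, -7.2]
gripper_width: 16.1
gripper_force: 45.0
```

{"name": "move_arm", "arguments": {"motion": [[14, [0, 0, -0.04], [0, 0, 0]], [14, [0, 0, -0.04], [0, 0, 0]], [14, [0, 0, 0], [0, 0, 0]]]}}

```text
time_s: 33.5
ee_pos: [492.4, 388.1, 125.4]
ee_rot: [180.0, -18.0, 45.1]
force: [-0.7, -0.2, -7.8]
gripper_width: 15.5
gripper_force: 45.0
```

{"name": "move_arm", "arguments": {"motion": [[14, [0, 0, -0.04], [0, 0, 0]], [14, [0, 0, 0], [0, 0, 0]]]}}

```text
time_s: 33.67
ee_pos: [492.6, 388.2, 124.6]
ee_rot: [180.0, -18.0, 45.1]
force: [-1.1, 0.1, -7.1]
gripper_width: 15.6
gripper_force: 45.0
```

{"name": "move_arm", "arguments": {"motion": [[14, [0, 0, -0.04], [0, 0, 0]], [14, [0, 0, -0.02], [0, 0, 0]], [14, [0, 0, 0], [0, 0, 0]]]}}

```text
time_s: 33.92
ee_pos: [492.8, 388.4, 124.0]
ee_rot: [180.0, -18.1, 45.1]
force: [-1.9, -1.2, -2.4]
gripper_width: 15.6
gripper_force: 45.0
```

{"name": "move_arm", "arguments": {"motion": [[14, [0, 0, -0.02], [0, 0, 0]], [14, [0, 0, 0], [0, 0, 0]], [91, [0, 0, 0], [0, 0, 0]], [91, [0, 0, 0], [0, 0, 0]], [91, [0, 0, 0], [0, 0, 0]], [91, [0, 0, 0], [0, 0, 0]], [91, [0, 0, 0.2], [0, 0, 0]], [91, [0, 0, 0.5], [0, 0, 0]], [91, [0, 0, 0.8], [-0.64, 0.64, 0]], [91, [0, 0, 0.8], [-0.64, 0.64, 0]], [91, [0, 0, 0.8], [-0.64, 0.64, 0]], [91, [0, 0, 0.8], [-0.64, 0.64, 0]], [91, [0, 0, 0.4], [-0.62, 0.62, 0]], [91, [-0.3, -0.8, 0], [0, 0, 0]], [91, [-0.3, -0.8, 0], [0, 0, 0]], [91, [-0.3, -0.8, 0], [0, 0, 0]], [91, [-0.3, -0.8, 0], [0, 0, 0]], [91, [-0.3, -0.8, 0], [0, 0, 0]], [91, [-0.3, -0.8, 0], [0, 0, 0]], [91, [-0.3, -0.8, 0], [0, 0, 0]]]}}

```text
time_s: 35.58
ee_pos: [439.9, 247.5, 230.6]
ee_rot: [180.0, -0.1, 45.1]
force: [1.3, -0.2, -0.5]
gripper_width: 91.5
gripper_force: 0.0
```

{"name": "move_arm", "arguments": {"motion": [[91, [-0.2, -0.9, 0], [0, 0, 0]], [91, [-0.2, -0.9, 0], [0, 0, 0]], [91, [-0.2, -0.9, 0], [0, 0, 0]], [91, [-0.2, -0.9, 0], [0, 0, 0]], [91, [-0.1, -0.9, 0], [0, 0, 0]], [91, [0, -0.9, 0], [0, 0, 0]], [91, [0, -0.9, 0], [0, 0, 0]], [91, [0, -0.9, 0], [0, 0, 0]], [91, [0, -0.9, 0], [0, 0, 0]], [91, [0, 0, 0], [0, 0, 0]], [91, [0, 0, 0], [0, 0, 0]]]}}

```text
time_s: 36.5
ee_pos: [417.9, 45.2, 230.7]
ee_rot: [180.0, -0.1, 44.9]
force: [0.1, 1.1, -0.1]
gripper_width: 91.1
gripper_force: 0.0
```

```bash
python3 - <<'E'
from h import *
s=state();print(s["ee_pos"],s["time_s"])
a=grab_frame("scene")[120:320,190:480];b=grab_frame("top")[90:290,60:260]
cv2.imwrite("pics/p5.png",cv2.resize(np.hstack([a,b]),None,fx=1.6,fy=1.6,interpolation=cv2.INTER_CUBIC))
n=np.array([-.218,-.219,.951])
print(proj("top",[np.array([500,395,92])+27*n,np.array([642,254,92])+27*n,[660,-26,35]]))
E
```

```text
[417.86065064  45.16842631 230.65959158] 36.5
[[117.2140967  202.03127494]
 [168.97165252 153.24974375]
 [261.88907465 152.80087594]]
```

View pics/p5.png

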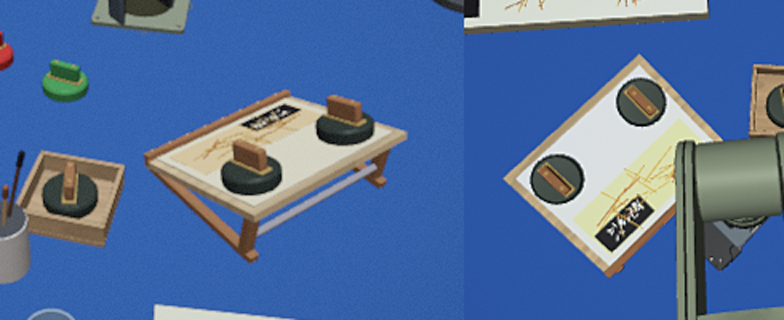

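All three weights stand flat. On the card they are at top pixels (118,202) and (171,154), as predicted, and the glazed one is in the tray. The arm is clear.

```bash
python3 -c "
from workcell import *
print(job_done())"
```

```text
the job is handed in; nothing more can be done
None
```

I handed the job in at about 36.5 s; the judge gave no verdict. The two gripping weights (drag about 0.7 of their weight) stand on the card's upper corners, and the one I judged glazed is in the tray. Its drag read about 0.26–0.33 of its weight, above the stated 0.11–0.15 but far below the other two.

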